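Tighten a bulkhead connector's lock ring against its test box, the barrel held by a key

TASK

Tighten the knurled lock ring of the connector on the white test box: fit the four-sided hole of the steel holding key over the connector's square nose, with the key's bar lying in the notched rest, so that the barrel cannot turn, and let go of the key. Then turn the ring clockwise until it lands on the box and is firmly hand-tight, without forcing it and without letting the barrel turn away from where it is set. Then lift the key off, lay it flat back on the rubber mat, let go, and leave the other things on the bench where they are.

Things in the scene. Friction and masses are not known exactly. Their poses are not given: they have to be found in the camera images.
- housing: White painted metal test box, fixed to the bench. Origin on the bench top under the connector's vertical axis; z up. The box spans x -55 to +55, y -50 to +120, z 0 to 45 mm in its own frame; two short plugs stand out of its -x side at y 80. On its top, on the axis, stands a round boss 40 mm across and 12 mm high, then the lock ring, then the barrel's nose. The notched rest stands on the box top at y = 85.
- rest: Dark steel rest fixed on the box, its origin on the box top (z 45 mm) 85 mm from the connector axis along the box's +y. 44 mm wide (x), 16 mm thick (y); it has an upright notch, open upward, 18 mm wide in x, its floor 34 mm above the box top and its cheeks rising 12 mm above that floor. The key's 14 mm bar lies in it and stops the key from turning with the barrel.
- rest_seat (a point): The middle of the rest's notch floor, 34 mm above the box top; its axes are the box's.
- barrel (a joint): Turn of the barrel in the box, rad, clockwise from above positive; 0: nose square to the box, as set. Must stay within 0.3 (17 degrees) either way. Turns at 0.08 N m, less than the ring drags, so without the key it goes round with the ring. The key has about 0.07 rad of play on the nose, its bar 0.025 in the notch: the barrel takes these up (to 0.13) as the ring turns, plus some 0.1 per N m when tight.
- nose_top (a point): The top centre of the barrel's nose, on the connector axis, 54 mm above the box top; its axes turn with the barrel (at barrel 0 they are the box's). The nose is a 22 mm square post, sides along these x and y, tapering over its top 6 mm to 16 mm. It stands on a round shoulder 34 mm in diameter whose face is 34 mm above the box top (20 mm below the nose top).
- ring (a joint): Turn of the lock ring on the barrel, rad; grows clockwise from above (tightening). Starts loose at 0.45 to 0.8, lands at about 1.40. Drags at 0.25 N m while it moves, before landing; then its value stays at 1.40 to 1.43 and torque climbs about 1 N m for each 0.12 rad the fingers turn on. Firmly hand-tight is 0.7 to 1.2 N m; over 1.5 N m is forced. It stays where it is left.
- ring_mid (a point): Centre of the knurled steel lock ring, on the connector axis, at its mid-height 21 mm above the box top. The ring is 56 mm in diameter and 18 mm high, from 12 to 30 mm above the box top. Fingers may reach down beside the boss to the box top. With the key fitted its head (38 x 34 mm, over the nose) lies 4 mm above the ring, inside the ring's outline except for the key's bar, which runs out along the box's +y; grip the ring with the fingers well to the sides of the bar.
- key: Loose flat steel holding key, 180 g nominal. Origin at the centre of the hole, on its underside; z up. Head 38 x 34 x 10 mm (x, y, z) with a rectangular through hole 28 mm long (x) and 23.6 mm wide (y). A bar 14 mm wide (y) and 10 mm thick runs from the head along +x to x = 100 mm. Fitted, its underside is 34 mm above the box top (79 mm above the bench), its hole round the nose and its +x along the box's +y. At the start it lies on the mat, hole down.
- key_grip (a point): Middle of the key's upright grip rib, 52 mm from the key's origin along its x, 25 mm above its underside. The rib is 14 mm thick (y, flush with the bar's sides), from x = 32 to 72 mm, and its top is 40 mm above the key's underside. The key's centre of mass is within 8 mm of it along x.
- mat: Black rubber mat 170 x 230 x 3 mm (x, y, z) on the bench, fixed; origin at the centre of its underside. The key starts on it and goes back onto it; clip_a lies on it too.
- clip_a: Small red test clip, about 85 x 12 x 10 mm, lying on the mat near its +x +y corner, at least 50 mm from the middle of the key's grip: leave it.
- clip_b: Another red test clip lying on the bench beyond the task: leave it.
- battery: Black and copper 9 V block battery, 27 x 18 x 46 mm, standing on the bench beside the box's +x side: leave it.
- driver: Screwdriver 170 mm long lying on the bench on the robot's right: leave it.
Not all that is in view belongs to the job. Of the things that look like the key, the smallest one is meant.

How it is judged:
On the way, in this order (a step that is already met when the one before it is completed fails the run):
1. the key is seated level on the barrel's shoulder, hole round the nose, bar in the rest's notch, and let go (z of key in the frame of housing between 0.0765 and 0.0825 m and angle between key's own z axis and vertical below 0.06 rad and horizontal distance between key and nose_top below 0.005 m and y of key_grip in the frame of housing above 0.045 m and x of key_grip in the frame of housing between -0.008 and 0.008 m and contact force between the fingers and key below 0.05 N), for 0.2 s.
2. with the key still fitted, the ring is tightened onto the box: landed (above 1.38 rad), and the key presses on the rest with more than 5.5 N (z of key in the frame of housing between 0.0765 and 0.0825 m and angle between key's own z axis and vertical below 0.06 rad and horizontal distance between key and nose_top below 0.005 m and y of key_grip in the frame of housing above 0.045 m and x of key_grip in the frame of housing between -0.008 and 0.008 m and value of joint ring above 1.38 rad and contact force between key and rest above 5.5 N), for 0.15 s.
At the end, for the whole second after the job is handed in: the ring is at 1.37 rad or more, the barrel within 0.3 rad of 0, and the key lies flat (tilt under 0.06 rad, underside within 8 mm of the mat's underside) and still on the mat, its grip within the mat's outline, let go (value of joint ring above 1.37 rad and value of joint barrel between -0.3 and 0.3 rad and z of key in the frame of mat below 0.008 m and angle between key's own z axis and vertical below 0.06 rad and x of key_grip in the frame of mat between -0.085 and 0.085 m and y of key_grip in the frame of mat between -0.115 and 0.115 m and linear speed of key below 0.01 m/s and contact force between the fingers and key below 0.05 N); the robot touches nothing.
It fails at once if the barrel is turned more than 0.3 rad from where it was set (not (value of joint barrel between -0.3 and 0.3 rad)).
It fails at once if the landed ring is forced: the key presses on the rest with more than 24 N (value of joint ring above 1.3 rad and contact force between key and rest above 24 N).
It fails at once if the battery, a listed clip or the screwdriver is pushed more than 30 mm (distance of any of battery, clip_a, clip_b, driver from where it was at the start of the episode above 0.03 m).
It also fails if it takes over 72 s, if anything falls off the work surface, if the arm or the gripper's body presses on something with over 40 N, if the wrist force passes 120 N, or if a joint passes its speed limit or range.

ROBOT

A 6-joint arm with a two-finger parallel gripper is mounted at the origin on the work surface. World frame = base frame: x ahead of the robot, y to its left, z up, the work surface at z = 0. Lengths are in m, angles in rad, forces in N, time in s.
With the tool pointing down it reaches from about 0.225 to 0.875 m from the base axis. Payload 3.4 kg.
Tool frame: the origin (TCP) lies midway between the tips of the shut fingers; the grasp point (between the pads) lies 19 mm behind it (pinch_z is the distance from the TCP to the grasp point, in m); z points along the fingers, y is the line along which they close (so a half turn about z gives the same grasp; the last joint's range is limited). The gripper opens to 85 mm and grips with 20 to 120 N. Pads are 22 mm wide; open, the fingers measure 114 mm over their backs; the gripper's body (76 mm by 85 mm) begins 54 mm behind the grasp point. The pads swing forward as they close: fully open they stand 13 mm farther back than shut.
Start: joints at [1.061, 0.276, 1.505, -0, 1.361, -0.121], TCP at [0.218, 0.532, 0.231] pointing down, gripper open.
Joint ranges: [-2.89, 2.89], [-0.75, 2.08], [0.22, 2.7], [-1.18, 4.32], [0.11, 2.71], [-2.7, 2.7]. Speed limits (rad/s): [2.57, 2.57, 3.14, 3.14, 3.14, 3.14].

INTERFACE

Orientations are given as a unit quaternion [w, x, y, z].
In Python, from rig import get_state, get_image, sign_off, pinch_z gives the robot as it stands.
- The arm moves only by the tool send_rows, never from a script. Its argument "steps" is one flat list of numbers, 5 for each row, row after row: the gripper's target within -1 to 1 (fully open at 1, half-way at 0, shut at -1), then the shift along the tool's x, y, z in cm, then the turn about the tool's z in degrees. In form: [gripper, x, y, z, roll, gripper, x, y, z, roll, ...]. A call has 1 to 12 rows; each row shifts and turns the commanded pose from where the row before left it, along the tool's axes as they then stand; what a row does not reach is not made up. A row lasts 1/10 s, in which the tool goes at most 50 mm and 8.59 degrees, less where a joint would pass 70% of its speed; a pose out of reach is approached as far as the arm can. A call is refused whole if a number of a shift passes 5 or a number of a turn 8.59, either way. A call with a gripper value outside its range is refused whole. The fingers move at their own pace and stop on an object; "newtons" is the grip in N (left out, the last holds). Time passes only in rows, so rows that do not move let the fingers close. It gives the time, the measured TCP pose, the force, the opening and the grip force at its end, in the units of the state.
- get_state(): the state, without advancing time (a new reading comes with each control period).
- get_image(name): name is "scene" or "top"; returns a dict with "color" (420x560x3 uint8, red, green, blue), "mtx" (3x3 intrinsics, pixels), "k1" (the pictures are not rectified: a ray, as slopes to the right and down, at radius r is drawn at 1 + k1 r^2 times it, then the intrinsics apply), "T" (4x4, takes a point from camera to world coordinates). Camera axes: x right, y down, z forward; pixel columns grow to the right and rows downward; lengths in m; the calibration is good to about 2 mm. A picture is of the moment at which its call begins. There is no depth.
- sign_off(): hands the job in; it is judged then, once.
The state is a dict: "clock": time; "qpos": joint angles; "qd": joint speeds; "effort": joint torques, N m; "position": TCP position; "ee_rot": TCP orientation; "contact_force": force on the tool from outside, world axes, zero at the start; "moment": the same for the moment, N m; "width": finger opening in m; "gripper_force": force on a finger pad.
Only numpy, scipy, OpenCV 4.12 (cv2) and the standard library are available. Lean on these libraries where they do the work, as an engineer would, in place of code of your own. Each camera call takes 0.05 s, during which the arm holds its last target. There are 200 camera calls.

## Working session

There is one attempt and no reset: what is moved stays moved. The work goes in short steps, Python scripts to look and compute and a tool call to move; the robot and the scene stay as the last step left them, time stands still between calls to the robot, and variables do not carry over. Pictures are saved under pics/ and viewed, at most 10 in all, crops included, and the job is handed in when it is done.

Besides the shell and the picture viewer there is one more tool, called after "Request:" as name(argument=value, ...) on one line, values as JSON. send_rows: Moves the arm, as the interface text tells. Its arguments: {"type":"object","properties":{"steps":{"type":"array"},"newtons":{"type":"number"}},"required":["steps"]}

```bash
mkdir -p pics
python3 - <<'E'
from rig import *
import cv2
print(get_state(),pinch_z)
for n in("scene","top"):
    d=get_image(n);cv2.imwrite(f"pics/{n}0.png",d["color"][:,:,::-1]);print(n,d["mtx"],d["k1"],d["T"])
E
```

```text
{'clock': 0.0, 'qpos': array([ 1.06101750e+00,  2.76569184e-01,  1.50616482e+00,  4.40870084e-06,
        1.36072921e+00, -1.21019505e-01]), 'qd': array([ 0.00193996,  0.00051524, -0.001154  , -0.00193208,  0.0002615 ,
        0.00185285]), 'effort': array([-7.81722483e-04, -4.16779912e+01, -2.45805717e+01, -4.85939145e-04,
        1.11929866e-02, -1.39266297e-05]), 'position': array([0.21768815, 0.53159754, 0.23044183]), 'ee_rot': array([-2.92169901e-04,  1.93158286e-01,  9.81167163e-01, -8.88478550e-04]), 'contact_force': array([0.28544635, 0.09015214, 0.57140195]), 'moment': array([-0.00435066, -0.02516277,  0.02368285]), 'gripper_force': 0.0, 'width': 0.0855038811125594} 0.0187
scene [[449.52314008   0.         276.8900822 ]
 [  0.         449.52314008 214.11614324]
 [  0.           0.           1.        ]] 0.032282884695137036 [[-0.876787    0.33723398 -0.34280869  0.90463425]
 [ 0.48085813  0.62148488 -0.61849172  0.75098988]
 [ 0.00447399 -0.70712785 -0.70707156  0.88135755]
 [ 0.          0.          0.          1.        ]]
top [[531.19051761   0.         276.40571853]
 [  0.         531.19051761 194.74740977]
 [  0.           0.           1.        ]] -0.03495280189299664 [[ 9.57665126e-05 -9.90773708e-01  1.35526569e-01  3.05713758e-01]
 [-9.99948336e-01 -1.47243778e-03 -1.00577406e-02  7.47549294e-02]
 [ 1.01644994e-02 -1.35518604e-01 -9.90722661e-01  1.54559250e+00]
 [ 0.00000000e+00  0.00000000e+00  0.00000000e+00  1.00000000e+00]]
```

View pics/scene0.png

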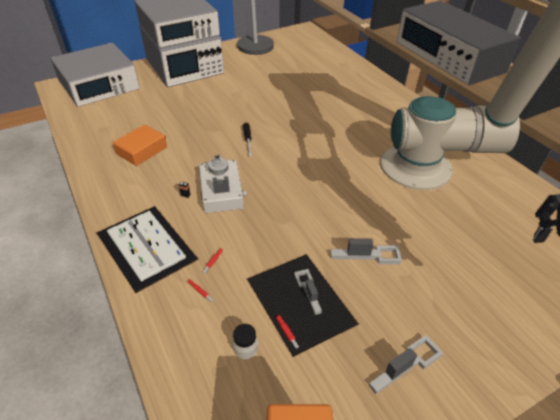

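View pics/top0.png

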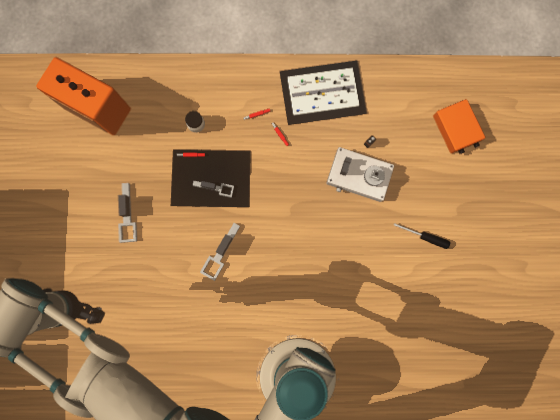

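The top view shows the small key on the mat, with its head at (227,190) and its bar pointing left. The connector is at (376,175), the rest at (347,166) and clip_a at (190,155). I'll enlarge those areas.

```bash
cat > h.py <<'E'
import numpy as np, cv2
from rig import *
def uv2(d,uv,z):
    """pixel -> world point on plane z"""
    K=d["mtx"];p=np.array([(uv[0]-K[0,2])/K[0,0],(uv[1]-K[1,2])/K[1,1]]);q=p.copy()
    for _ in range(20): q=p/(1+d["k1"]*(q@q))
    T=d["T"];r=T[:3,:3]@np.r_[q,1];c=T[:3,3]
    return c+r*(z-c[2])/r[2]
def proj(d,P):
    T=d["T"];c=T[:3,:3].T@(np.asarray(P)-T[:3,3]);q=c[:2]/c[2];q=q*(1+d["k1"]*(q@q))
    return d["mtx"][:2,:2]@q+d["mtx"][:2,2]
def tri(d1,u1,d2,u2):
    A=np.zeros((3,3));b=np.zeros(3);L=[]
    for d,u in((d1,u1),(d2,u2)):
        c=d["T"][:3,3];r=uv2(d,u,0)-c;r/=np.linalg.norm(r);M=np.eye(3)-np.outer(r,r);A+=M;b+=M@c;L.append((M,c))
    X=np.linalg.solve(A,b);return X,max(np.linalg.norm(M@(X-c)) for M,c in L)
def crop(d,x,y,w,h,s): return cv2.resize(d["color"][y:y+h,x:x+w,::-1],None,fx=s,fy=s,interpolation=cv2.INTER_CUBIC)
E
python3 - <<'E'
from h import *
t=get_image("top");s=get_image("scene")
a=np.hstack([crop(t,180,165,66,50,6),crop(t,325,140,66,50,6)[:, :400]])
b=np.hstack([crop(s,275,255,66,60,6)[:300],crop(s,190,145,66,60,6)[:300]])
c=crop(s,190,150,66,65,6)
cv2.imwrite("pics/m1.png",np.vstack([a,np.hstack([crop(s,275,262,66,50,6),crop(s,190,150,66,50,6)])]))
E
```

```text
(no output)
```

View pics/m1.png

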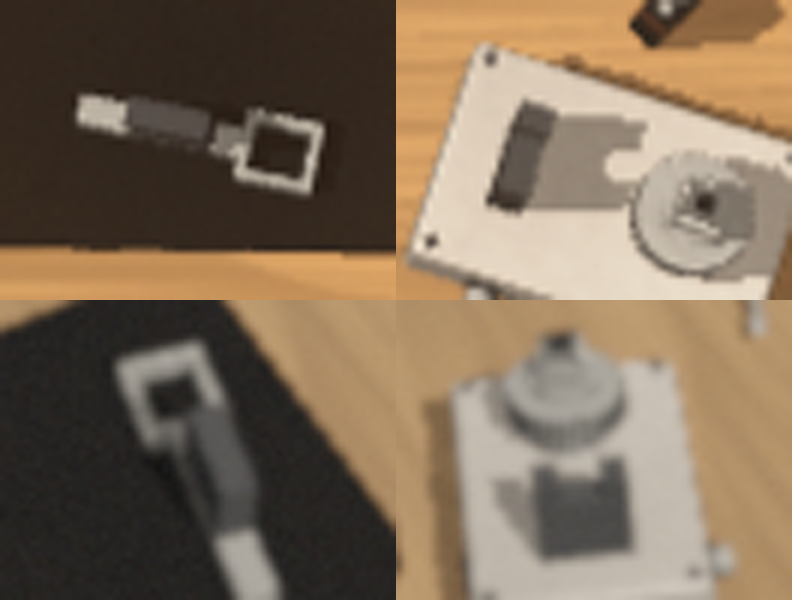

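The top row of the mosaic is the top view: the key's head is centred near (226.5,190), its bar tip is at (193.5,184) and the nose's dark top is at (376.5,173.8). In the scene view the nose top is near (217.3,156.7). Next I'll measure with masks.

Run:
```python
from h import *
t=get_image("top");s=get_image("scene")
print("nose",uv2(t,(376.5,173.8),.099),uv2(s,(217.3,156.7),.099),tri(t,(376.5,173.8),s,(217.3,156.7)))
def rect(d,x,y,w,h,f,z,name):
    U=6;im=cv2.resize(d["color"][y:y+h,x:x+w],None,fx=U,fy=U,interpolation=cv2.INTER_CUBIC)
    hsv=cv2.cvtColor(im,cv2.COLOR_RGB2HSV);m=f(hsv).astype(np.uint8)*255
    c=max(cv2.findContours(m,0,1)[0],key=cv2.contourArea);c=cv2.convexHull(c)
    px=[( x+(p[0][0]+.5)/U-.5, y+(p[0][1]+.5)/U-.5) for p in c]
    W=np.array([uv2(d,p,z)[:2] for p in px],np.float32)
    r=cv2.minAreaRect(W);print(name,np.round(r[0],4),np.round(r[1],4),"ang",round(r[2],2));return px,W
for v in(150,175):
  rect(t,320,140,80,70,lambda q:(q[...,1]<60)&(q[...,2]>v),.045,f"box top{v}")
  rect(s,190,150,66,66,lambda q:(q[...,1]<60)&(q[...,2]>v-10),.045,f"box scene{v}")
# key
for v in(90,110):
  rect(t,212,178,30,26,lambda q:(q[...,2]>v),.013,f"head top{v}")
  rect(t,186,172,20,22,lambda q:(q[...,2]>v),.013,f"tip top{v}")
  rect(s,290,262,27,30,lambda q:(q[...,2]>v),.013,f"head scene{v}")
  rect(s,305,298,25,20,lambda q:(q[...,2]>v),.013,f"tip scene{v}")
rect(t,165,140,95,75,lambda q:(q[...,2]<75),.003,"mat")
rect(t,338,152,18,28,lambda q:(q[...,2]<105),.091,"rest")
```

```text
nose [ 0.56263603 -0.21747311  0.099     ] [ 0.56285787 -0.2138499   0.099     ] (array([ 0.56236666, -0.21753   ,  0.09653991]), np.float64(0.0008060317352959902))
box top150 [ 0.573  -0.1811] [0.1694 0.1118] ang 71.74
box scene150 [ 0.5729 -0.1712] [0.2389 0.1209] ang 72.15
box top175 [ 0.5741 -0.1815] [0.1694 0.1093] ang 71.61
box scene175 [ 0.577 -0.171] [0.2358 0.1089] ang 71.98
head top90 [0.5314 0.2127] [0.0537 0.0375] ang 78.28
tip top90 [0.5483 0.2911] [0.0286 0.0177] ang 76.5
head scene90 [0.5302 0.2091] [0.0465 0.0385] ang 77.78
tip scene90 [0.5481 0.293 ] [0.0385 0.0188] ang 77.25
head top110 [0.5313 0.2126] [0.0525 0.0359] ang 78.32
tip top110 [0.548  0.2914] [0.0264 0.0166] ang 80.03
head scene110 [0.5296 0.2072] [0.0403 0.037 ] ang 79.3
tip scene110 [0.5482 0.2933] [0.0359 0.0169] ang 78.07
mat [0.5666 0.253 ] [0.2288 0.1676] ang 89.12
rest [ 0.5857 -0.1327] [0.0178 0.05  ] ang 70.47
```

```bash
cat >> h.py <<'E'
def plan(P,ya,n,g):
    """rows to TCP P with tool y at world angle ya (deg), n rows, tool pointing down"""
    s=get_state();w,x,y,z=s["ee_rot"];p=s["position"]
    a=np.degrees(np.arctan2(1-2*(x*x+z*z),2*(x*y-w*z)));roll=-((ya-a+180)%360-180)/n
    print("t",round(s["clock"],2),"pos",np.round(p,4),"ya",round(a,2),"j6",round(s["qpos"][5],2),"F",np.round(s["contact_force"],1),"M",np.round(s["moment"],2),"w",round(s["width"],4))
    d=(np.array(P)-p)*100/n;out=[]
    for i in range(n):
        b=np.radians(a-roll*i);ty=np.array([np.cos(b),np.sin(b)]);tx=np.array([-ty[1],ty[0]])
        # tool z down: x = y cross z
        tx=np.cross([*ty,0],[0,0,-1])[:2]
        out+=[g,round(float(tx@d[:2]),2),round(float(ty@d[:2]),2),round(float(-d[2]),2),round(float(roll),2)]
    print(out)
E
python3 - <<'E'
from h import *
plan([.5408,.2570,.10],-11.9,12,0)
E
```

```text
t 0.3 pos [0.2179 0.532  0.231 ] ya 67.72 j6 -0.12 F [-0.7 -0.2 -0.4] M [0.01 0.03 0.03] w 0.0859
[0, -3.36, -1.1, 1.09, 6.64, 0, -3.46, -0.7, 1.09, 6.64, 0, -3.52, -0.3, 1.09, 6.64, 0, -3.53, 0.11, 1.09, 6.64, 0, -3.5, 0.52, 1.09, 6.64, 0, -3.41, 0.92, 1.09, 6.64, 0, -3.28, 1.31, 1.09, 6.64, 0, -3.11, 1.68, 1.09, 6.64, 0, -2.9, 2.02, 1.09, 6.64, 0, -2.64, 2.35, 1.09, 6.64, 0, -2.36, 2.64, 1.09, 6.64, 0, -2.03, 2.89, 1.09, 6.64]
```

Request:
send_rows(steps=[0,-3.36,-1.1,1.09,6.64,0,-3.46,-0.7,1.09,6.64,0,-3.52,-0.3,1.09,6.64,0,-3.53,0.11,1.09,6.64,0,-3.5,0.52,1.09,6.64,0,-3.41,0.92,1.09,6.64,0,-3.28,1.31,1.09,6.64,0,-3.11,1.68,1.09,6.64,0,-2.9,2.02,1.09,6.64,0,-2.64,2.35,1.09,6.64,0,-2.36,2.64,1.09,6.64,0,-2.03,2.89,1.09,6.64], newtons=50)

```text
clock: 1.5
position: [0.542, 0.2562, 0.1001]
ee_rot: [-0.0, 0.778, 0.628, 0.0]
contact_force: [0.2, 0.1, 0.6]
width: 0.0427
gripper_force: 0.0
```

Run:
```python
from h import *
plan([.5408,.2570,.10],-11.9,1,0)
plan([.5408,.2570,.012],-11.9,4,0)
```

```text
t 1.5 pos [0.542  0.2562 0.1001] ya -12.24 j6 0.54 F [0.2 0.1 0.6] M [ 0.   -0.05  0.01] w 0.0427
[0, 0.05, -0.13, 0.01, -0.34]
t 1.5 pos [0.542  0.2562 0.1001] ya -12.24 j6 0.54 F [0.2 0.1 0.6] M [ 0.   -0.05  0.01] w 0.0427
[0, 0.01, -0.03, 2.2, -0.08, 0, 0.01, -0.03, 2.2, -0.08, 0, 0.01, -0.03, 2.2, -0.08, 0, 0.01, -0.03, 2.2, -0.08]
```

Request:
send_rows(steps=[0,0.01,-0.03,2.2,-0.08,0,0.01,-0.03,2.2,-0.08,0,0.01,-0.03,2.2,-0.08,0,0.01,-0.03,2.2,-0.08,0,0,0,0,0,-1,0,0,0,0,-1,0,0,0,0,-1,0,0,0,0,-1,0,0,0,0,-1,0,0,0,0], newtons=50)

```text
clock: 2.5
position: [0.5409, 0.2583, 0.0139]
ee_rot: [0.0, 0.775, 0.632, 0.001]
contact_force: [-0.2, 0.4, 5.8]
width: 0.0132
gripper_force: 50.2
```

Request:
send_rows(steps=[-1,0,0,-2,0,-1,0,0,-4,0,-1,0,0,-4,0,-1,0,0,-4,0,-1,0,0,-2,0,-1,0,0,0,0,-1,0,0,0,0])

```text
clock: 3.2
position: [0.539, 0.2576, 0.1717]
ee_rot: [-0.0, 0.775, 0.632, -0.001]
contact_force: [-0.5, 0.0, -2.2]
width: 0.0134
gripper_force: 49.2
```

Run:
```python
from h import *
s=get_state();print(s["position"],s["contact_force"],s["moment"],s["width"])
o=np.array([.5625,-.215]);print("hover guess");
t=get_image("top");c=get_image("scene")
cv2.imwrite("pics/g1.png",np.hstack([crop(t,170,150,100,75,4),crop(c,270,200,100,75,4)]))
plan([.5625+.052*.314,-.215+.052*.949,.18],-18.3,12,-1)
```

```text
[0.53901455 0.25760932 0.17169928] [-0.49911195  0.04476735 -2.22760127] [-0.00946802 -0.02213956 -0.01730496] 0.01337133623381223
hover guess
t 3.3 pos [0.5383 0.2573 0.1702] ya -11.64 j6 0.53 F [-0.1  0.3 -1.9] M [-0.    0.02  0.02] w 0.0134
[-1, -3.38, 1.04, -0.08, 0.56, -1, -3.37, 1.07, -0.08, 0.56, -1, -3.36, 1.11, -0.08, 0.56, -1, -3.35, 1.14, -0.08, 0.56, -1, -3.34, 1.17, -0.08, 0.56, -1, -3.33, 1.2, -0.08, 0.56, -1, -3.32, 1.24, -0.08, 0.56, -1, -3.31, 1.27, -0.08, 0.56, -1, -3.29, 1.3, -0.08, 0.56, -1, -3.28, 1.33, -0.08, 0.56, -1, -3.27, 1.36, -0.08, 0.56, -1, -3.25, 1.4, -0.08, 0.56]
```

View pics/g1.png

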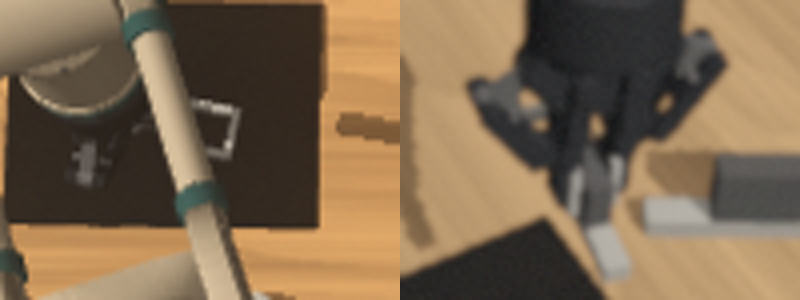

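The key hangs level in the fingers. Now I carry it above the connector.

Request:
send_rows(steps=[-1,-3.38,1.04,-0.08,0.56,-1,-3.37,1.07,-0.08,0.56,-1,-3.36,1.11,-0.08,0.56,-1,-3.35,1.14,-0.08,0.56,-1,-3.34,1.17,-0.08,0.56,-1,-3.33,1.2,-0.08,0.56,-1,-3.32,1.24,-0.08,0.56,-1,-3.31,1.27,-0.08,0.56,-1,-3.29,1.3,-0.08,0.56,-1,-3.28,1.33,-0.08,0.56,-1,-3.27,1.36,-0.08,0.56,-1,-3.25,1.4,-0.08,0.56])

```text
clock: 4.5
position: [0.579, -0.166, 0.1797]
ee_rot: [-0.002, 0.811, 0.585, -0.001]
contact_force: [-0.5, -0.4, -2.1]
width: 0.0132
gripper_force: 49.1
```

Run:
```python
from h import *
plan([.5625+.0533*.314,-.215+.0533*.949,.125],-18.3,4,-1)
```

```text
t 4.5 pos [ 0.579  -0.166   0.1797] ya -18.39 j6 -0.07 F [-0.5 -0.4 -2.1] M [ 0.03 -0.03 -0.02] w 0.0132
[-1, 0.04, -0.01, 1.37, -0.02, -1, 0.04, -0.01, 1.37, -0.02, -1, 0.04, -0.01, 1.37, -0.02, -1, 0.04, -0.01, 1.37, -0.02]
```

Request:
send_rows(steps=[-1,0.04,-0.01,1.37,-0.02,-1,0.04,-0.01,1.37,-0.02,-1,0.04,-0.01,1.37,-0.02,-1,0.04,-0.01,1.37,-0.02,-1,0,0,0,0,-1,0,0,0,0])

```text
clock: 5.1
position: [0.5795, -0.163, 0.1258]
ee_rot: [-0.001, 0.81, 0.586, -0.001]
contact_force: [-1.1, 0.0, -0.7]
width: 0.0132
gripper_force: 49.2
```

Run:
```python
from h import *
c=get_image("scene");t=get_image("top")
plan([.5625+.0533*.314,-.215+.0533*.949,.125],-18.3,1,-1)
s=get_state();y=np.array([.314,.949])
p=s["position"]
for k in(0,.0533-.0):pass
H=[*(p[:2]-.0533*y),p[2]-.011+.01];print("pred head top centre",H,proj(t,H),proj(c,H))
E_=[*(p[:2]+.0467*y),p[2]-.001];print("tip",proj(t,E_),proj(c,E_),"nose scene",proj(c,[.5625,-.215,.099]))
cv2.imwrite("pics/g2.png",np.hstack([crop(t,330,140,66,75,6),crop(c,185,125,66,75,6)]))
```

```text
t 5.2 pos [ 0.5805 -0.1634  0.1273] ya -18.27 j6 -0.07 F [ 0.3 -0.3 -1.2] M [-0.05 -0.04  0.02] w 0.0131
[-1, -0.14, -0.08, 0.23, 0.03]
pred head top centre [np.float64(0.5637271877716457), np.float64(-0.21394121855149742), np.float64(0.1263112195893435)] [377.1694549 171.6509209] [216.10873953 148.90758782]
tip [342.20037805 160.22708269] [219.46718324 171.66101005] nose scene [217.25394541 156.44092208]
```

View pics/g2.png

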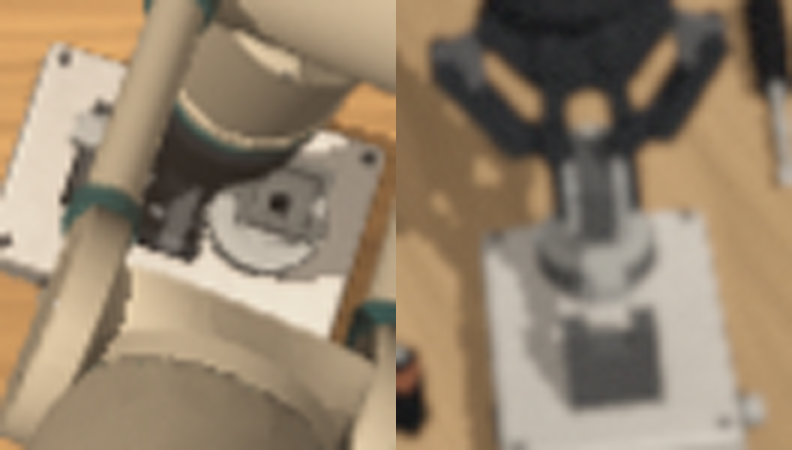

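The top view shows the head around the nose's dark top near (377,173.5). The scene view shows the bar over the rest notch, with its tip at about (219.3,171), where I predicted it. I'll take a closer, contrast-stretched look at the head.

Run:
```python
from h import *
t=get_image("top");c=get_image("scene")
a=crop(t,362,160,30,28,20).astype(float);a=np.clip((a-30)*1.5,0,255)
for i in range(0,30,5):
    cv2.putText(a,str(362+i),(i*20,10),0,.4,(0,0,255));cv2.putText(a,str(160+i),(0,i*20+10),0,.4,(0,0,255))
    a[:,i*20]=(0,0,255);
    if i<28:a[i*20]=(0,0,255)
cv2.imwrite("pics/g3.png",a);print(get_state()["position"])
```

```text
[ 0.58066087 -0.16344009  0.12784303][ WARN:0@0.749] global loadsave.cpp:1063 imwrite_ Unsupported depth image for selected encoder is fallbacked to CV_8U.
```

View pics/g3.png

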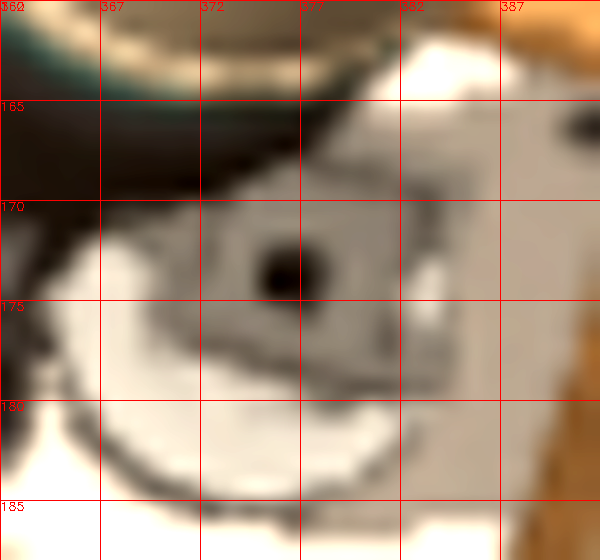

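The nose's dark centre shows at (376,173.5). The visible head corners put the head centre at roughly (375.5,171.7).

Run:
```python
from h import *
t=get_image("top")
print(uv2(t,(376.,173.5),.099),uv2(t,(375.1,171.7),.127),"right edge mid",uv2(t,(362+20.5-.5,160+14.4-.5),.127),"pred",np.array([.5637-.019*.314,-.2139-.019*.949]))
print("bottom edge pt",uv2(t,(362+13-.5,160+18.5-.5),.127), proj(t,[.5625,-.215,.099]))
```

```text
[ 0.56347696 -0.2161024   0.099     ] [ 0.56345213 -0.20814224  0.127     ] right edge mid [ 0.55742372 -0.22683637  0.127     ] pred [ 0.557734 -0.231931]
bottom edge pt [ 0.54607309 -0.20605992  0.127     ] [375.61322917 173.84621432]
```

Run:
```python
from h import *
t=get_image("top")
e=uv2(t,(228.7,182.6),.1695);print(e, np.array([.5386,.2574])-e[:2], np.linalg.norm(np.array([.5386,.2574])-e[:2]))
```

```text
[0.52591129 0.18585084 0.1695    ] [0.01268871 0.07154916] 0.07266557610677304
```

The bright strip at (383,174) turns out to be the head's lit end rim, and the dark band is the edge of its hole. That agrees with the prediction and with the earlier measurement of about 53 mm from TCP to key origin. I'll centre the key and lower it.

Run:
```python
from h import *
plan([.5796,-.1652,.105],-18.3,4,-1)
```

```text
t 5.4 pos [ 0.5806 -0.1634  0.1279] ya -18.27 j6 -0.07 F [ 0.3  0.5 -2.1] M [ 0.04 -0.04 -0.01] w 0.0132
[-1, -0.05, -0.01, 0.57, 0.01, -1, -0.05, -0.01, 0.57, 0.01, -1, -0.05, -0.01, 0.57, 0.01, -1, -0.05, -0.01, 0.57, 0.01]
```

Request:
send_rows(steps=[-1,-0.05,-0.01,0.57,0,-1,-0.05,-0.01,0.57,0,-1,-0.05,-0.01,0.57,0,-1,-0.05,-0.01,0.57,0,-1,0,0,0,0])

```text
clock: 5.9
position: [0.5795, -0.1652, 0.1036]
ee_rot: [0.0, 0.81, 0.586, 0.0]
contact_force: [1.1, -0.8, -2.1]
width: 0.0133
gripper_force: 49.0
```

Run:
```python
from h import *
plan([.5796,-.1652,.092],-18.3,4,-1)
```

```text
t 5.9 pos [ 0.5795 -0.1652  0.1036] ya -18.27 j6 -0.07 F [ 1.1 -0.8 -2.1] M [-0.05 -0.2   0.02] w 0.0133
[-1, 0.0, 0.0, 0.29, 0.01, -1, 0.0, 0.0, 0.29, 0.01, -1, 0.0, 0.0, 0.29, 0.01, -1, 0.0, 0.0, 0.29, 0.01]
```

Request:
send_rows(steps=[-1,0,0,0.3,0,-1,0,0,0.3,0,-1,0,0,0.3,0,-1,0,0,0,0])

```text
clock: 6.3
position: [0.5796, -0.1653, 0.0953]
ee_rot: [0.0, 0.81, 0.586, 0.0]
contact_force: [3.2, -2.2, -3.5]
width: 0.0136
gripper_force: 48.9
```

Run:
```python
from h import *
plan([.5796,-.1652,.092],-18.3,1,-1)
```

```text
t 6.3 pos [ 0.5796 -0.1653  0.0953] ya -18.27 j6 -0.07 F [ 3.2 -2.2 -3.5] M [-0.09 -0.36  0.1 ] w 0.0136
[-1, 0.0, -0.01, 0.33, 0.03]
```

Request:
send_rows(steps=[-1,0,0.08,0,0,-1,0,0,0.3,0,-1,0,0,0.2,0,-1,0,0,0.1,0,-1,0,0,0,0])

```text
clock: 6.8
position: [0.5798, -0.1653, 0.0899]
ee_rot: [-0.0, 0.81, 0.586, -0.0]
contact_force: [-0.8, -0.6, 2.5]
width: 0.0133
gripper_force: 49.6
```

Run:
```python
from h import *
plan([.5796,-.1652,.088],-18.3,1,-1)
```

```text
t 6.8 pos [ 0.5798 -0.1653  0.0899] ya -18.28 j6 -0.07 F [-0.8 -0.6  2.5] M [ 0.08  0.07 -0.01] w 0.0133
[-1, 0.0, -0.02, 0.19, 0.02]
```

Contact at a TCP height of 0.090 m, as expected for a seated key. I release, rise and look.

Request:
send_rows(steps=[0.1,0,0,0,0,0.1,0,0,0,0,0.1,0,0,0,0,0.1,0,0,-3,0,0.1,0,0,-4,0,1,0,0,-3,0,1,-2,0,0,0,1,0,0,0,0])

```text
clock: 7.6
position: [0.5738, -0.186, 0.1907]
ee_rot: [0.001, 0.811, 0.585, 0.0]
contact_force: [-0.2, -0.3, 0.4]
width: 0.0854
gripper_force: 0.0
```

Run:
```python
from h import *
c=get_image("scene");t=get_image("top")
cv2.imwrite("pics/g4.png",np.hstack([crop(t,330,140,66,75,6),crop(c,185,125,66,75,6)]))
plan([.563,-.2155,.14],-18.3+35,8,1)
```

```text
t 7.7 pos [ 0.5732 -0.184   0.1889] ya -18.33 j6 -0.11 F [ 0.1  0.1 -0.3] M [-0.02  0.03  0.  ] w 0.0852
[1, -0.41, 0.0, 0.61, -4.38, 1, -0.41, -0.03, 0.61, -4.38, 1, -0.41, -0.06, 0.61, -4.38, 1, -0.4, -0.09, 0.61, -4.38, 1, -0.4, -0.12, 0.61, -4.38, 1, -0.38, -0.15, 0.61, -4.38, 1, -0.37, -0.18, 0.61, -4.38, 1, -0.36, -0.21, 0.61, -4.38]
```

View pics/g4.png

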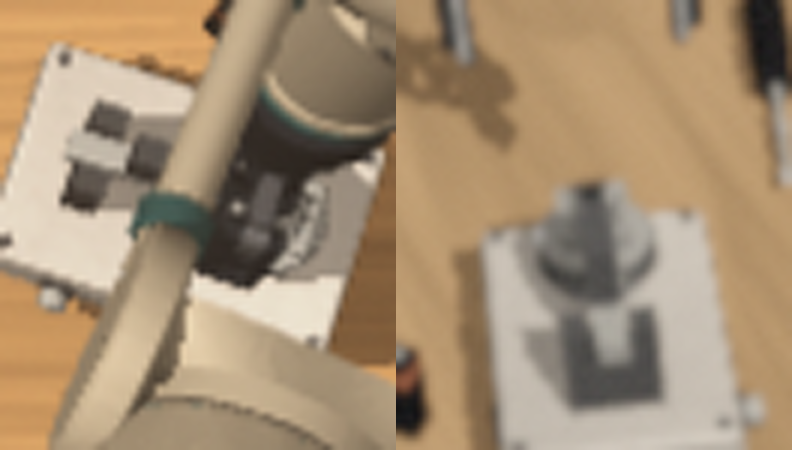

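The key is seated: its bar lies in the notch (crop 610,330) and the head is round the nose (crop 590,200). Next is the ring grip, starting 42° counter-clockwise.

Run:
```python
from h import *
plan([.5632,-.2153,.10],23.7,8,1)
```

```text
t 7.7 pos [ 0.5732 -0.184   0.1889] ya -18.33 j6 -0.11 F [ 0.1  0.1 -0.3] M [-0.02  0.03  0.  ] w 0.0852
[1, -0.41, 0.0, 1.11, -5.25, 1, -0.41, -0.03, 1.11, -5.25, 1, -0.4, -0.07, 1.11, -5.25, 1, -0.4, -0.11, 1.11, -5.25, 1, -0.38, -0.14, 1.11, -5.25, 1, -0.37, -0.18, 1.11, -5.25, 1, -0.35, -0.21, 1.11, -5.25, 1, -0.33, -0.24, 1.11, -5.25]
```

Request:
send_rows(steps=[1,-0.41,0.0,1.11,-5.25,1,-0.41,-0.03,1.11,-5.25,1,-0.4,-0.07,1.11,-5.25,1,-0.4,-0.11,1.11,-5.25,1,-0.38,-0.14,1.11,-5.25,1,-0.37,-0.18,1.11,-5.25,1,-0.35,-0.21,1.11,-5.25,1,-0.33,-0.24,1.11,-5.25,1,0,0,0,0])

```text
clock: 8.6
position: [0.562, -0.2143, 0.0979]
ee_rot: [-0.003, 0.547, 0.837, -0.0]
contact_force: [-0.5, 1.1, -0.2]
width: 0.0852
gripper_force: 0.0
```

Run:
```python
from h import *
plan([.5632,-.2153,.053],23.7,4,1)
```

```text
t 8.6 pos [ 0.562  -0.2143  0.0979] ya 23.7 j6 -0.89 F [-0.5  1.1 -0.2] M [ 0.03 -0.   -0.02] w 0.0852
[1, -0.03, 0.02, 1.12, -0.0, 1, -0.03, 0.02, 1.12, -0.0, 1, -0.03, 0.02, 1.12, -0.0, 1, -0.03, 0.02, 1.12, -0.0]
```

Request:
send_rows(steps=[1,-0.03,0.02,1.12,0,1,-0.03,0.02,1.12,0,1,-0.03,0.02,1.12,0,1,-0.03,0.02,1.12,0,1,0,0,0,0,1,0,0,0,0])

```text
clock: 9.2
position: [0.5648, -0.2162, 0.0555]
ee_rot: [-0.0, 0.547, 0.837, 0.0]
contact_force: [-0.1, -0.2, 0.4]
width: 0.0855
gripper_force: 0.0
```

Run:
```python
from h import *
plan([.5632,-.2153,.053],23.7,1,1)
```

```text
t 9.2 pos [ 0.5648 -0.2162  0.0555] ya 23.71 j6 -0.89 F [-0.1 -0.2  0.4] M [-0.01 -0.02  0.03] w 0.0855
[1, 0.15, -0.11, 0.25, 0.01]
```

Request:
send_rows(steps=[1,0.1,-0.1,0.25,0,-1,0,0,0,0,-1,0,0,0,0,-1,0,0,0,0,-1,0,0,0,0,-1,0,0,0,0], newtons=60)

```text
clock: 9.8
position: [0.5634, -0.216, 0.0543]
ee_rot: [0.0, 0.547, 0.837, -0.0]
contact_force: [-3.2, -0.0, 4.8]
width: 0.0542
gripper_force: 62.7
```

Run:
```python
from h import *
plan([.5632,-.2153,.053],23.7,1,1)
```

```text
t 9.8 pos [ 0.5634 -0.216   0.0543] ya 23.74 j6 -0.9 F [-3.2 -0.   4.8] M [-0.02  0.47  0.03] w 0.0542
[1, 0.08, 0.01, 0.13, 0.04]
```

Request:
send_rows(steps=[-1,0,0,0,4,-1,0,0,0,4,-1,0,0,0,4,-1,0,0,0,4,-1,0,0,0,4,-1,0,0,0,0])

```text
clock: 10.4
position: [0.5635, -0.216, 0.0543]
ee_rot: [0.0, 0.684, 0.729, -0.0]
contact_force: [-2.3, 0.5, 5.7]
width: 0.0537
gripper_force: 62.8
```

Run:
```python
from h import *
plan([.5632,-.2153,.053],23.7,1,1)
```

```text
t 10.4 pos [ 0.5635 -0.216   0.0543] ya 3.69 j6 -0.54 F [-2.3  0.5  5.7] M [-0.01  0.45 -0.01] w 0.0537
[1, 0.07, -0.02, 0.13, -20.01]
```

Request:
send_rows(steps=[-1,0,0,0,4,-1,0,0,0,4])

```text
clock: 10.6
position: [0.5635, -0.216, 0.0543]
ee_rot: [0.0, 0.734, 0.68, -0.0]
contact_force: [-1.4, -0.1, 5.5]
width: 0.054
gripper_force: 62.8
```

Run:
```python
from h import *
plan([.5632,-.2153,.053],23.7,1,1)
```

```text
t 10.6 pos [ 0.5635 -0.216   0.0543] ya -4.37 j6 -0.4 F [-1.4 -0.1  5.5] M [0.07 0.46 0.23] w 0.054
[1, 0.07, -0.04, 0.13, -28.07]
```

Request:
send_rows(steps=[-1,0,0,0,4,-1,0,0,0,4])

```text
clock: 10.8
position: [0.5635, -0.216, 0.0544]
ee_rot: [0.0, 0.779, 0.627, -0.0]
contact_force: [-2.3, 0.8, 5.3]
width: 0.0537
gripper_force: 62.7
```

Run:
```python
from h import *
plan([.5632,-.2153,.053],23.7,1,1)
```

```text
t 10.8 pos [ 0.5635 -0.216   0.0544] ya -12.38 j6 -0.26 F [-2.3  0.8  5.3] M [0.09 0.43 0.27] w 0.0537
[1, 0.06, -0.05, 0.14, -36.08]
```

Request:
send_rows(steps=[-1,0,0,0,4])

```text
clock: 10.9
position: [0.5635, -0.216, 0.0544]
ee_rot: [0.0, 0.801, 0.599, -0.0]
contact_force: [-2.3, 0.5, 5.1]
width: 0.0545
gripper_force: 62.7
```

Run:
```python
from h import *
plan([.5632,-.2153,.053],23.7,1,1)
```

```text
t 10.9 pos [ 0.5635 -0.216   0.0544] ya -16.38 j6 -0.19 F [-2.3  0.5  5.1] M [0.03 0.38 0.31] w 0.0545
[1, 0.06, -0.05, 0.14, -40.08]
```

Request:
send_rows(steps=[-1,0,0,0,4])

```text
clock: 11.0
position: [0.5636, -0.216, 0.0544]
ee_rot: [0.0, 0.821, 0.571, -0.0]
contact_force: [-1.5, -0.4, 5.2]
width: 0.054
gripper_force: 62.7
```

Run:
```python
from h import *
plan([.5632,-.2153,.053],23.7,1,1)
```

```text
t 11.0 pos [ 0.5636 -0.216   0.0544] ya -20.38 j6 -0.12 F [-1.5 -0.4  5.2] M [0.07 0.43 0.22] w 0.054
[1, 0.05, -0.06, 0.14, -44.08]
```

Request:
send_rows(steps=[-1,0,0,0,4])

```text
clock: 11.1
position: [0.5636, -0.216, 0.0544]
ee_rot: [0.0, 0.84, 0.542, -0.0]
contact_force: [-1.7, 0.4, 5.2]
width: 0.0542
gripper_force: 62.7
```

Run:
```python
from h import *
plan([.5632,-.2153,.053],23.7,1,1)
```

```text
t 11.1 pos [ 0.5636 -0.216   0.0544] ya -24.38 j6 -0.06 F [-1.7  0.4  5.2] M [0.04 0.41 0.27] w 0.0542
[1, 0.05, -0.06, 0.14, -48.08]
```

Request:
send_rows(steps=[-1,0,0,0,3])

```text
clock: 11.2
position: [0.5636, -0.216, 0.0543]
ee_rot: [0.0, 0.854, 0.52, -0.0]
contact_force: [-1.8, 0.0, 5.6]
width: 0.0537
gripper_force: 62.7
```

Run:
```python
from h import *
plan([.5632,-.2153,.053],23.7,1,1)
```

```text
t 11.2 pos [ 0.5636 -0.216   0.0543] ya -27.35 j6 -0.0 F [-1.8  0.   5.6] M [0.11 0.4  0.25] w 0.0537
[1, 0.05, -0.06, 0.13, -51.05]
```

Request:
send_rows(steps=[-1,0,0,0,4])

```text
clock: 11.3
position: [0.5636, -0.216, 0.0544]
ee_rot: [0.0, 0.872, 0.49, -0.0]
contact_force: [-1.7, -0.6, 6.2]
width: 0.0539
gripper_force: 62.7
```

Run:
```python
from h import *
plan([.5632,-.2153,.053],23.7,1,1)
```

```text
t 11.3 pos [ 0.5636 -0.216   0.0544] ya -31.36 j6 0.07 F [-1.7 -0.6  6.2] M [0.07 0.37 0.27] w 0.0539
[1, 0.04, -0.07, 0.14, -55.06]
```

Request:
send_rows(steps=[-1,0,0,0,3])

```text
clock: 11.4
position: [0.5636, -0.216, 0.0543]
ee_rot: [0.0, 0.884, 0.467, -0.0]
contact_force: [-2.6, 0.5, 5.9]
width: 0.054
gripper_force: 62.7
```

Run:
```python
from h import *
plan([.5632,-.2153,.053],23.7,1,1)
```

```text
t 11.4 pos [ 0.5636 -0.216   0.0543] ya -34.36 j6 0.12 F [-2.6  0.5  5.9] M [0.05 0.34 0.25] w 0.054
[1, 0.04, -0.07, 0.13, -58.06]
```

Request:
send_rows(steps=[-1,0,0,0,3])

```text
clock: 11.5
position: [0.5636, -0.216, 0.0544]
ee_rot: [0.0, 0.896, 0.444, -0.0]
contact_force: [-1.2, 0.4, 5.5]
width: 0.0541
gripper_force: 62.7
```

Run:
```python
from h import *
plan([.5632,-.2153,.053],23.7,1,1)
```

```text
t 11.5 pos [ 0.5636 -0.216   0.0544] ya -37.34 j6 0.17 F [-1.2  0.4  5.5] M [0.18 0.38 0.44] w 0.0541
[1, 0.03, -0.08, 0.14, -61.04]
```

Landed: the moment rose to 0.44 N m. I go on in small steps.

Request:
send_rows(steps=[-1,0,0,0,2])

```text
clock: 11.6
position: [0.5636, -0.216, 0.0544]
ee_rot: [0.0, 0.903, 0.429, -0.0]
contact_force: [-2.6, 0.9, 4.9]
width: 0.0538
gripper_force: 62.8
```

Run:
```python
from h import *
plan([.5632,-.2153,.053],23.7,1,1)
```

```text
t 11.6 pos [ 0.5636 -0.216   0.0544] ya -39.24 j6 0.2 F [-2.6  0.9  4.9] M [0.14 0.34 0.83] w 0.0538
[1, 0.03, -0.07, 0.14, -62.94]
```

Request:
send_rows(steps=[-1,0,0,0,2])

```text
clock: 11.7
position: [0.5636, -0.216, 0.0543]
ee_rot: [0.001, 0.91, 0.414, -0.0]
contact_force: [-1.9, 1.4, 5.4]
width: 0.0538
gripper_force: 62.8
```

Run:
```python
from h import *
plan([.5632,-.2153,.053],23.7,1,1)
```

```text
t 11.7 pos [ 0.5636 -0.216   0.0543] ya -41.14 j6 0.24 F [-1.9  1.4  5.4] M [0.17 0.31 1.26] w 0.0538
[1, 0.03, -0.07, 0.13, -64.84]
```

Request:
send_rows(steps=[-1,0,0,0,-0.6,-1,0,0,0,0,-1,0,0,0,0,-1,0,0,0,0])

```text
clock: 12.1
position: [0.5636, -0.216, 0.0544]
ee_rot: [0.001, 0.908, 0.419, -0.0]
contact_force: [-2.7, 0.0, 4.8]
width: 0.0541
gripper_force: 62.8
```

Run:
```python
from h import *
plan([.5632,-.2153,.10],-41,4,1)
```

```text
t 12.1 pos [ 0.5636 -0.216   0.0544] ya -40.49 j6 0.23 F [-2.7  0.   4.8] M [0.04 0.31 0.85] w 0.0541
[1, 0.01, -0.02, -1.14, 0.13, 1, 0.01, -0.02, -1.14, 0.13, 1, 0.01, -0.02, -1.14, 0.13, 1, 0.01, -0.02, -1.14, 0.13]
```

Holding 0.85 N m. I release and lift straight up.

Request:
send_rows(steps=[1,0,0,0,0,1,0,0,0,0,1,0,0,0,0,1,0,0,0,0,1,0,0,-1.5,0,1,0,0,-3,0,1,0,0,-4,0,1,0,0,-4,0,1,0,0,-1,0,1,0,0,0,0])

```text
clock: 13.1
position: [0.5648, -0.2163, 0.1905]
ee_rot: [0.002, 0.909, 0.417, 0.002]
contact_force: [-0.8, 0.5, -0.4]
width: 0.0854
gripper_force: 0.0
```

Run:
```python
from h import *
c=get_image("scene");t=get_image("top")
cv2.imwrite("pics/g5.png",np.hstack([crop(t,330,140,66,75,6),crop(c,185,125,66,75,6)]))
plan([.5798,-.1653,.16],-18.3,6,0.1)
```

```text
t 13.2 pos [ 0.5629 -0.2154  0.1871] ya -40.68 j6 0.23 F [-0.  -0.1 -0.1] M [ 0.05 -0.04  0.04] w 0.0855
[0.1, 0.82, -0.33, 0.45, -3.73, 0.1, 0.84, -0.28, 0.45, -3.73, 0.1, 0.85, -0.22, 0.45, -3.73, 0.1, 0.87, -0.17, 0.45, -3.73, 0.1, 0.87, -0.11, 0.45, -3.73, 0.1, 0.88, -0.05, 0.45, -3.73]
```

View pics/g5.png

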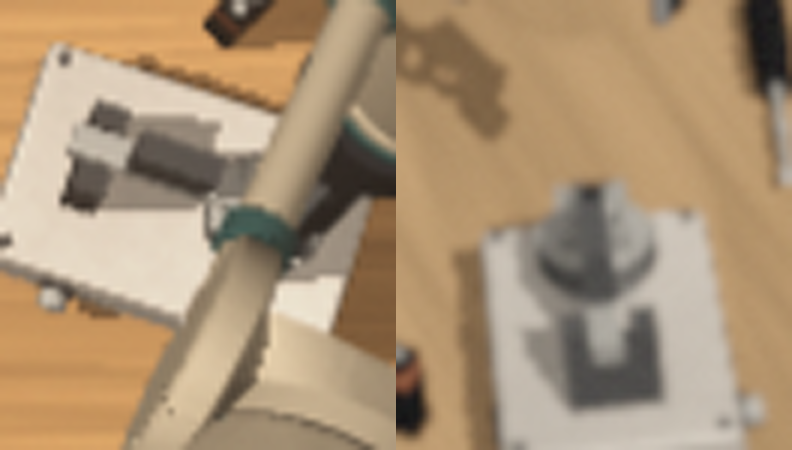

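The key is still fitted, with its bar in the notch at crop (605,330). I re-grip the rib.

Request:
send_rows(steps=[0.1,0.82,-0.33,0.45,-3.7,0.1,0.84,-0.28,0.45,-3.7,0.1,0.85,-0.22,0.45,-3.7,0.1,0.87,-0.17,0.45,-3.7,0.1,0.87,-0.11,0.45,-3.7,0.1,0.88,-0.05,0.45,-3.3,0.1,0,0,0,0])

```text
clock: 13.9
position: [0.5791, -0.164, 0.1582]
ee_rot: [-0.003, 0.813, 0.582, -0.001]
contact_force: [-0.4, -0.8, -0.2]
width: 0.0467
gripper_force: 0.0
```

Run:
```python
from h import *
plan([.5800,-.1657,.0915],-19,4,0.1)
```

```text
t 13.9 pos [ 0.5791 -0.164   0.1582] ya -18.82 j6 -0.06 F [-0.4 -0.8 -0.2] M [-0.02 -0.01 -0.04] w 0.0467
[0.1, -0.03, 0.04, 1.67, 0.05, 0.1, -0.03, 0.04, 1.67, 0.05, 0.1, -0.03, 0.04, 1.67, 0.05, 0.1, -0.03, 0.04, 1.67, 0.05]
```

Request:
send_rows(steps=[0.1,-0.03,0.04,1.65,0,0.1,-0.03,0.04,1.65,0,0.1,-0.03,0.04,1.65,0,0.1,-0.03,0.04,1.65,0,0.1,0,0,0,0,-1,0,0,0,0,-1,0,0,0,0,-1,0,0,0,0,-1,0,0,0,0,-1,0,0,0,0], newtons=40)

```text
clock: 14.9
position: [0.5809, -0.1672, 0.0962]
ee_rot: [-0.0, 0.814, 0.582, -0.0]
contact_force: [-5.0, -0.0, 5.7]
width: 0.0133
gripper_force: 40.2
```

Run:
```python
from h import *
plan([.5800,-.1657,.0915],-19,4,0.1)
```

```text
t 14.9 pos [ 0.5809 -0.1672  0.0962] ya -18.88 j6 -0.07 F [-5.  -0.   5.7] M [ 0.08  0.79 -0.19] w 0.0133
[0.1, 0.03, -0.03, 0.12, 0.03, 0.1, 0.03, -0.03, 0.12, 0.03, 0.1, 0.03, -0.03, 0.12, 0.03, 0.1, 0.03, -0.03, 0.12, 0.03]
```

Request:
send_rows(steps=[-1,0,-0.1,0,0,-1,0,0,-0.5,0,-1,0,0,-0.7,0,-1,0,0,-0.7,0], newtons=70)

```text
clock: 15.3
position: [0.5812, -0.1669, 0.1146]
ee_rot: [-0.0, 0.813, 0.582, 0.0]
contact_force: [0.3, -0.0, -2.0]
width: 0.0125
gripper_force: 69.5
```

Run:
```python
from h import *
plan([.5800,-.1657,.0915],-19,4,0.1)
```

```text
t 15.3 pos [ 0.5812 -0.1669  0.1146] ya -18.86 j6 -0.07 F [ 0.3 -0.  -2. ] M [ 0.02  0.01 -0.02] w 0.0125
[0.1, 0.02, -0.04, 0.58, 0.03, 0.1, 0.02, -0.04, 0.58, 0.03, 0.1, 0.02, -0.04, 0.58, 0.03, 0.1, 0.02, -0.04, 0.58, 0.03]
```

Request:
send_rows(steps=[-1,0,0,-1.5,0,-1,0,0,-3,0,-1,0,0,-3,0,-1,0,0,0,0])

```text
clock: 15.7
position: [0.5844, -0.1682, 0.1951]
ee_rot: [0.005, 0.813, 0.582, 0.003]
contact_force: [0.6, -0.6, -1.0]
width: 0.0124
gripper_force: 69.7
```

Run:
```python
from h import *
plan([.5405,.257,.16],-11.9,12,-1)
```

```text
t 15.7 pos [ 0.5844 -0.1682  0.1951] ya -18.85 j6 -0.07 F [ 0.6 -0.6 -1. ] M [-0.03 -0.06  0.02] w 0.0124
[-1, 3.24, -1.49, 0.29, -0.58, -1, 3.25, -1.46, 0.29, -0.58, -1, 3.26, -1.43, 0.29, -0.58, -1, 3.28, -1.39, 0.29, -0.58, -1, 3.29, -1.36, 0.29, -0.58, -1, 3.31, -1.33, 0.29, -0.58, -1, 3.32, -1.29, 0.29, -0.58, -1, 3.33, -1.26, 0.29, -0.58, -1, 3.35, -1.23, 0.29, -0.58, -1, 3.36, -1.19, 0.29, -0.58, -1, 3.37, -1.16, 0.29, -0.58, -1, 3.38, -1.12, 0.29, -0.58]
```

Request:
send_rows(steps=[-1,3.24,-1.49,0.29,-0.58,-1,3.25,-1.46,0.29,-0.58,-1,3.26,-1.43,0.29,-0.58,-1,3.28,-1.39,0.29,-0.58,-1,3.29,-1.36,0.29,-0.58,-1,3.31,-1.33,0.29,-0.58,-1,3.32,-1.29,0.29,-0.58,-1,3.33,-1.26,0.29,-0.58,-1,3.35,-1.23,0.29,-0.58,-1,3.36,-1.19,0.29,-0.58,-1,3.37,-1.16,0.29,-0.58,-1,3.38,-1.12,0.29,-0.58])

```text
clock: 16.9
position: [0.5366, 0.2599, 0.1541]
ee_rot: [0.0, 0.776, 0.63, 0.0]
contact_force: [0.5, 0.7, -1.2]
width: 0.0126
gripper_force: 69.8
```

Request:
send_rows(steps=[-1,0,0,0,0,-1,0,0,0,0])

```text
clock: 17.1
position: [0.5365, 0.259, 0.154]
ee_rot: [0.0, 0.776, 0.631, -0.0]
contact_force: [-0.2, -0.8, -1.1]
width: 0.0127
gripper_force: 69.6
```

Run:
```python
from h import *
plan([.5405,.257,.024],-11.9,7,-1)
```

```text
t 17.1 pos [0.5365 0.259  0.154 ] ya -11.79 j6 0.54 F [-0.2 -0.8 -1.1] M [0.04 0.02 0.01] w 0.0127
[-1, -0.02, 0.06, 1.86, 0.02, -1, -0.02, 0.06, 1.86, 0.02, -1, -0.02, 0.06, 1.86, 0.02, -1, -0.02, 0.06, 1.86, 0.02, -1, -0.02, 0.06, 1.86, 0.02, -1, -0.02, 0.06, 1.86, 0.02, -1, -0.02, 0.06, 1.86, 0.02]
```

Request:
send_rows(steps=[-1,-0.02,0.06,1.86,0,-1,-0.02,0.06,1.86,0,-1,-0.02,0.06,1.86,0,-1,-0.02,0.06,1.86,0,-1,-0.02,0.06,1.86,0,-1,-0.02,0.06,1.86,0,-1,-0.02,0.06,1.86,0,-1,0,0,0,0])

```text
clock: 17.9
position: [0.5391, 0.254, 0.022]
ee_rot: [-0.001, 0.777, 0.629, -0.003]
contact_force: [-1.4, 0.4, -0.7]
width: 0.0119
gripper_force: 69.6
```

Request:
send_rows(steps=[-1,0,0,0.2,0,-1,0,0,0.1,0,-1,0,0,0,0])

```text
clock: 18.2
position: [0.5415, 0.2561, 0.0224]
ee_rot: [0.0, 0.777, 0.63, 0.001]
contact_force: [-0.2, 0.9, -1.5]
width: 0.0122
gripper_force: 69.6
```

Request:
send_rows(steps=[-1,0,0,0.15,0,-1,0,0,0.1,0,-1,0,0,0,0])

```text
clock: 18.5
position: [0.5413, 0.2563, 0.0203]
ee_rot: [0.0, 0.777, 0.63, 0.001]
contact_force: [-1.1, -1.0, 4.1]
width: 0.0127
gripper_force: 70.6
```

Touched down. I release, rise and check.

Request:
send_rows(steps=[0,0,0,0,0,0,0,0,0,0,0,0,0,0,0,0,0,0,-3,0,0,0,0,-5,0,0,0,0,-5,0,0,-3,0,-3,0,0,-5,0,0,0,0,-5,0,0,0,0,-5,0,0,0,0,0,0,0,0,0,0,0,0,0])

```text
clock: 19.7
position: [0.5036, 0.0792, 0.179]
ee_rot: [-0.0, 0.778, 0.629, 0.0]
contact_force: [-0.1, 0.7, -0.1]
width: 0.0427
gripper_force: 0.0
```

Run:
```python
from h import *
c=get_image("scene");t=get_image("top")
cv2.imwrite("pics/g6.png",np.vstack([np.hstack([crop(t,165,140,95,75,4),crop(c,245,240,100,75,4)]),np.hstack([crop(t,325,140,95,70,4),crop(c,185,120,100,70,4)])]))
s=get_state();print(s["clock"],s["contact_force"])
```

```text
19.8 [-0.45915415  0.90800619  1.17722118]
```

View pics/g6.png

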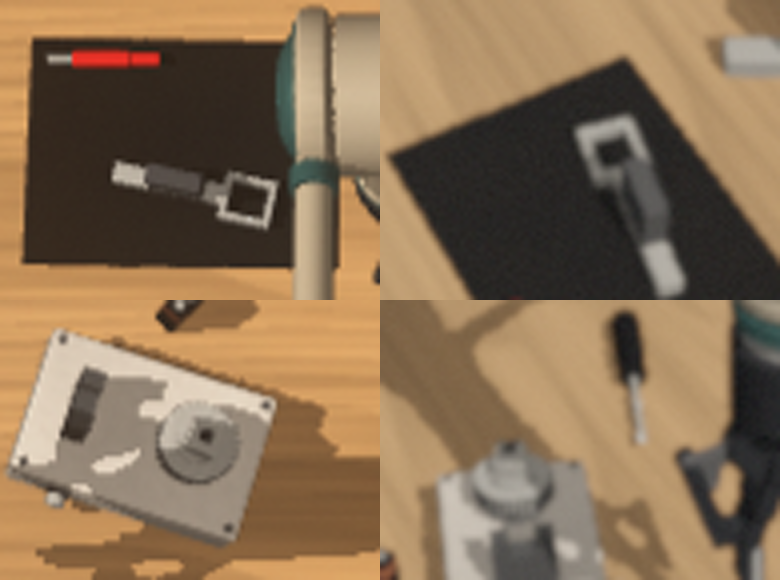

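The key lies flat on the mat, with its head at crop (247,200). The connector is free, and the clip, battery and screwdriver are where they were.

```bash
python3 -c "
from rig import *
print(sign_off())"
```

```text
the job is handed in; nothing more can be done
None
```

The job is handed in, with no verdict shown: the ring landed and was holding 0.85 N m when I let go (brief peak 1.26, above the 1.2 N m hand-tight range but under the 1.5 N m limit), the key lies flat on the mat, and the clip, battery and screwdriver in my last check pictures had not moved.

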